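# Seat the handle-drilling template on the cabinet door's locating pin and hold it down

### The arm

A 6-joint arm with a two-finger parallel gripper is mounted at the origin on the work surface. World frame = base frame: x ahead of the robot, y to its left, z up, the work surface at z = 0. Lengths are in m, angles in rad, forces in N, time in s.
With the tool pointing down it reaches from about 0.275 to 0.725 m from the base axis. Payload 15.9 kg.
Tool frame: the origin (TCP) lies midway between the tips of the shut fingers; the grasp point (between the pads) lies pinch_z behind it (pinch_z is the distance from the TCP to the grasp point, in m); y points along the fingers, z is the direction in which the jaws open and shut, and the axes are right-handed (so a half turn about y gives the same grasp; the last joint's range is limited). The gripper opens to 85 mm and grips with 20 to 120 N. Pads are 22 mm wide; open, the fingers measure 114 mm over their backs; the gripper's body (76 mm by 85 mm) begins 54 mm behind the grasp point. The pads swing forward as they close: fully open they stand 13 mm farther back than shut.
Start: joints at [-1.181, 0.213, -0.034, 1.323, 0, 1.571], TCP at [0.19, -0.462, 0.231] pointing down, gripper open.
Joint ranges: [-2.98, 2.98], [-0.74, 1.72], [-1.14, 1.35], [-2.1, 2.04], [-1.57, 1.44], [-3.14, 3.14]. Speed limits (rad/s): [1.89, 1.89, 2.39, 2.57, 3.14, 3.14].

### API

Orientations are given as a unit quaternion [w, x, y, z].
In Python, from bench import * gives the robot as it stands.
- The arm moves only by the tool step_arm, never from a script. Its argument "increments" is one flat list of numbers, 6 for each row, row after row: the shift along the tool's x, y, z in cm, then the turn, a rotation vector about the tool's x, y, z in rad. A call has 1 to 5 rows; each row is the pose to reach, as a shift and turn from the pose measured when the call began, along the tool's axes at that moment; what a row does not reach only later rows make up. A row lasts 1/10 s, in which the tool goes at most 50 mm and 8.59 degrees, less where a joint would pass 70% of its speed; a pose out of reach is approached as far as the arm can. A call with a gripper value outside its range is refused whole. "claw" is the finger opening in cm, from 0 to 8.54, set as the call begins (left out, the last holds). The fingers move at their own pace and stop on an object; "newtons" is the grip in N (left out, the last holds). Time passes only in rows, so rows that repeat a pose let the fingers close. It gives the time, the measured TCP pose, the force and the opening at its end, in the units of the state.
- observe(): the state, without advancing time (a new reading comes with each control period).
- read_camera(name): name is "scene" or "side" or "wrist"; returns the picture (384x512x3 uint8, blue, green, red); there is no depth.
- camera_params(name): a dict with "fovy" (degrees; the focal length in pixels is half the picture's height over the tangent of half this angle, whatever the lens; pixels are square), "cx", "cy" (the principal point, pixels), "extrinsics" (4x4, takes a point from world to camera coordinates). Camera axes: x right, y down, z forward; pixel columns grow to the right and rows downward; lengths in m; the calibration is good to about 2 mm. A picture is of the moment at which its call begins: read the wrist's pose just before it. camera_params takes no time and is no camera call; for the wrist camera it gives the pose at the moment of the call.
- close_job(): hands the job in, once; it reports no verdict.
The state is a dict: "t": time; "joint_pos": joint angles; "dq": joint speeds; "effort": joint torques, N m; "tool_pos": TCP position; "orientation": TCP orientation; "contact_force": force on the tool from outside, world axes, zero at the start; "torque": the same for the moment, N m; "gripper_width": finger opening in m.
Only numpy, scipy, OpenCV 4.12 (cv2) and the standard library are available. Lean on these libraries where they do the work, as an engineer would, in place of code of your own. Each camera call takes 0.05 s, during which the arm holds its last target.

### The job

The cabinet door is getting a bar handle, and a locating pin stands in its old knob hole. Take the plywood drilling template by its grip, hook its fence over the door's near edge with the plate covering the pin and the bore a few centimetres to one side of it, feel the fence up against the edge, then slide the template along the edge until its bore drops over the pin. Press it down firmly, flat on the door, and finish still gripping and pressing it, ready to be drilled through; leave the loose handle, knife, tub and brush alone.

Things in the scene. Friction and masses are not known exactly. Their poses are not given: they have to be found in the camera images.
- door: Dark brown framed cabinet door lying face up, screwed to two wooden battens; it does not move. 280 mm (its x) by 350 mm (its y), 22 mm thick, flat frame 60 mm wide round a recessed panel; its face is 52 mm above the bench. Origin at bench level under the middle of its near long edge (toward the robot); x points from that edge across the door, y along the edge, z up.
- door_edge (a point): Middle of the door's near long edge, on the upper face (52 mm above the bench); axes as the door's.
- pin_top (a point): Centre of the flat top of the steel locating pin, rigid and upright in the door's near frame member, 34.4 mm in from the near edge and 30 to 105 mm to the +y side of the edge's middle. Diameter 10 mm; it stands 9 mm above the door's face and its top 2.5 mm taper to 6 mm. While the plate covers it beside the bore, the template rides on it, underside 9 mm above the face.
- template: Loose plywood drilling template, about 250 g: plate 68 mm (its x) by 160 mm (its y) by 14 mm. Origin at the middle of the underside. A fence 10 mm thick runs along the -x side, inner face at x = -34 mm, reaching 18 mm below the underside. It starts flat on a wooden offcut 25 mm high. It goes on the door with its x, y along the door's x, y: fence outside the near edge, bore to +y.
- template_grip (a point): Middle of the template's grip, a wooden rib 22 mm wide (template x), 66 mm long (template y) and 44 mm high, standing on the middle of the plate; this point is 24 mm above the plate's upper face and 38 mm above its underside. Axes as the template's.
- template_bore (a point): Centre of the mouth of the blind bore for the pin, in the template's underside, hidden from above: 48 mm from the template's middle towards its +y, 32 mm from that end. 11.6 mm in diameter, 10 mm deep. The steel drill bush that shows on top is at the other end, at y = -48 mm. Axes as the template's.
- pull: Bystander: steel bar handle, 148 mm long, lying on the bench in front of the door; origin under the bar's middle.
- knife: Bystander: filling knife with a black handle, 200 mm long, lying on the bench; origin where blade and handle meet.
- tub: Bystander: closed white tub of filler, 92 mm in diameter, 62 mm high, standing in front of the door's right end; origin under its centre.
- brush: Bystander: flat paint brush, 215 mm long, lying on the bench to the right of the door; origin near its metal ferrule.

How it is judged:
On the way, in this order (a step that is already met when the one before it is completed fails the run):
1. the template's fence is hooked over the near edge and against it, the bore still to one side of the pin (z of template_bore in the frame of door_edge between -0.003 and 0.016 m and x of template_bore in the frame of door_edge between 0.0315 and 0.038 m and angle between the x axis of template and the x axis of door, either way round below 0.08 rad and horizontal distance between template_bore and pin_top between 0.01 and 0.1 m), for 0.1 s.
2. it slides along the edge, still hooked, until the bore is nearly over the pin (z of template_bore in the frame of door_edge below 0.016 m and horizontal distance between template_bore and pin_top between 0.0025 and 0.009 m).
3. the template has dropped over the pin (z of template_bore in the frame of door_edge below 0.004 m and horizontal distance between template_bore and pin_top below 0.0022 m), for 0.1 s.
At the end, for the whole second after the job is handed in: The pin is in the template's bore (within 2.2 mm of its centre), the plate lies flat on the door (underside within 1.5 mm of the face, tilt under 0.03 rad) and square to the edge (0.04 rad), at rest, and the fingers still grip it (over 5 N) and press it on the door with more than 6 N (z of template_bore in the frame of door_edge between -0.003 and 0.0015 m and horizontal distance between template_bore and pin_top below 0.0022 m and angle between template's own z axis and vertical below 0.03 rad and angle between the x axis of template and the x axis of door, either way round below 0.04 rad and contact force between template and door above 6 N and contact force between the fingers and template above 5 N and linear speed of template below 0.01 m/s); the arm keeps its last pose, push and grip.
It fails at once if the bar handle is disturbed (moved over 20 mm) (distance of pull from where it was at the start of the episode above 0.02 m).
It fails at once if the filling knife is disturbed (moved over 20 mm) (distance of knife from where it was at the start of the episode above 0.02 m).
It fails at once if the tub is disturbed (moved over 20 mm) (distance of tub from where it was at the start of the episode above 0.02 m).
It fails at once if the brush is disturbed (moved over 20 mm) (distance of brush from where it was at the start of the episode above 0.02 m).
It also fails if it takes over 42 s, if anything falls off the work surface, if the arm or the gripper's body presses on something with over 40 N, if the wrist force passes 120 N, or if a joint passes its speed limit or range.

## Working session

There is one attempt and no reset: what is moved stays moved. The work goes in short steps, Python scripts to look and compute and a tool call to move; the robot and the scene stay as the last step left them, time stands still between calls to the robot, and variables do not carry over. Pictures are saved under pics/ and viewed, and the job is handed in when it is done.

Besides the shell and the picture viewer there is one more tool, called after ">>>" as name(argument=value, ...) on one line, values as JSON. step_arm: Moves the arm, as the interface text tells. Its arguments: {"type":"object","properties":{"increments":{"type":"array"},"claw":{"type":"number"},"newtons":{"type":"number"}},"required":["increments"]}

```bash
mkdir -p pics; ls
python3 - <<'E'
from bench import *
import cv2, numpy as np
o=observe();print(o)
for n in ("scene","side","wrist"):
    p=camera_params(n);print(n,p)
    cv2.imwrite(f"pics/{n}0.png",read_camera(n))
E
```

```text
pics
{'t': 0.0, 'joint_pos': array([-1.18101373e+00,  2.13343080e-01, -3.50781572e-02,  1.32349713e+00,
        8.40873270e-06,  1.57075392e+00]), 'dq': array([-0.00018851, -0.00061918, -0.00118104, -0.00090507, -0.00049249,
       -0.0007356 ]), 'effort': array([-3.03196182e-03, -6.86155272e+01,  4.87118232e+01,  1.72263634e-02,
       -1.04893979e-04,  1.23942363e-05]), 'tool_pos': array([ 0.18986337, -0.46217169,  0.23081513]), 'orientation': array([ 0.13687901, -0.13702681,  0.69410711, -0.69332757]), 'contact_force': array([ 0.1584681 , -1.17510401,  0.2726083 ]), 'torque': array([ 0.00123022,  0.00584544, -0.01234985]), 'gripper_width': 0.08551906367634904}
scene {'fovy': 52.92456984899056, 'cx': 258.2387170434975, 'cy': 190.45459285759878, 'extrinsics': array([[ 0.7751966 ,  0.63160307, -0.01215702, -0.36297881],
       [ 0.4301379 , -0.54182735, -0.72208345, -0.19511668],
       [-0.46265713,  0.55452745, -0.69169914,  1.374925  ],
       [ 0.        ,  0.        ,  0.        ,  1.        ]])}
side {'fovy': 54.89882418472194, 'cx': 259.20424349657185, 'cy': 191.92451422726407, 'extrinsics': array([[-0.91555243, -0.4018793 ,  0.01602412,  0.48935232],
       [-0.26369728,  0.5697125 , -0.77839027,  0.23440192],
       [ 0.3036898 , -0.71688262, -0.62757614,  0.87275441],
       [ 0.        ,  0.        ,  0.        ,  1.        ]])}
wrist {'fovy': 64.99102264583195, 'cx': 256.37072380388105, 'cy': 186.68743195041029, 'extrinsics': array([[ 3.80045066e-01, -9.24967519e-01, -9.14435493e-04,
        -4.99210158e-01],
       [-8.92744214e-01, -3.67063663e-01,  2.61289180e-01,
        -3.33802958e-02],
       [-2.42019661e-01, -9.84853065e-02, -9.65260135e-01,
         3.77481874e-01],
       [ 0.00000000e+00,  0.00000000e+00,  0.00000000e+00,
         1.00000000e+00]])}
```

View pics/scene0.png

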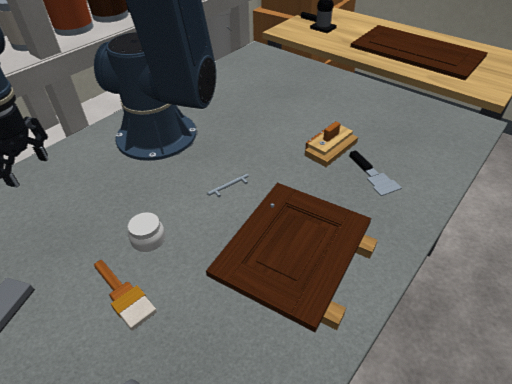

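View pics/side0.png

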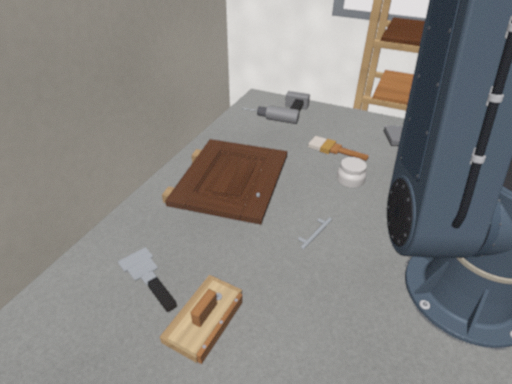

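View pics/wrist0.png

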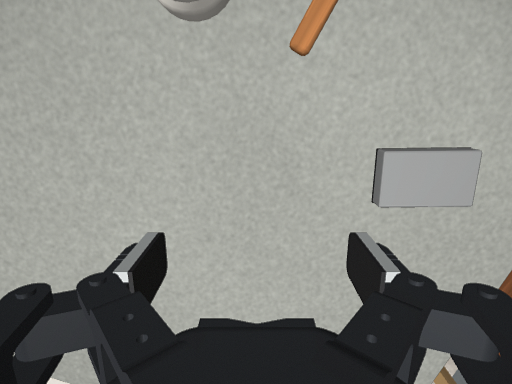

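The scene view shows the door with corners near (278,184), (208,272), (317,325) and (371,218), the pin at about (272,205), and the template at about (331,143). The side view has the pin at (258,195) and the template at (204,315). I'll zoom in to get finer pixel positions.

Run:
```python
import cv2
a=cv2.imread("pics/scene0.png");b=cv2.imread("pics/side0.png")
def z(im,x,y,w,h,s,n): cv2.imwrite(n,cv2.resize(im[y:y+h,x:x+w],None,fx=s,fy=s,interpolation=cv2.INTER_CUBIC))
z(a,200,115,180,215,3,'/dev/null') if 0 else None
z(a,295,115,70,55,10,"pics/s_t.png")
z(a,200,175,185,155,4,"pics/s_d.png")
z(b,155,270,100,90,7,"pics/d_t.png")
z(b,160,130,140,95,5,"pics/d_d.png")
```

```text
(no output)
```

View pics/s_t.png

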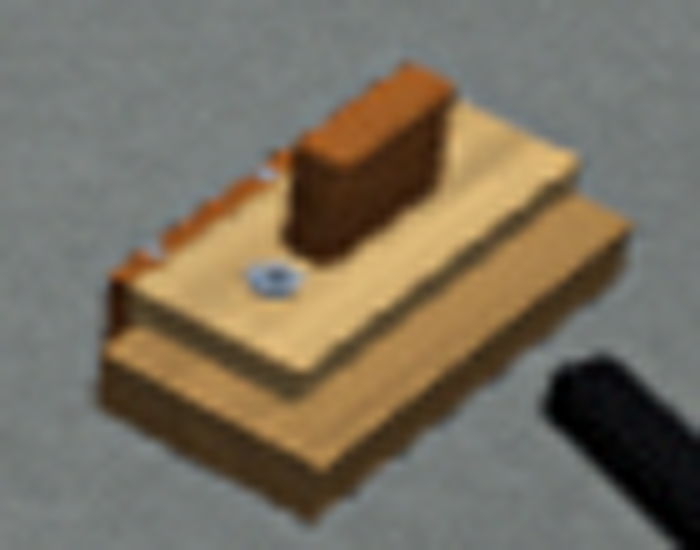

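View pics/s_d.png

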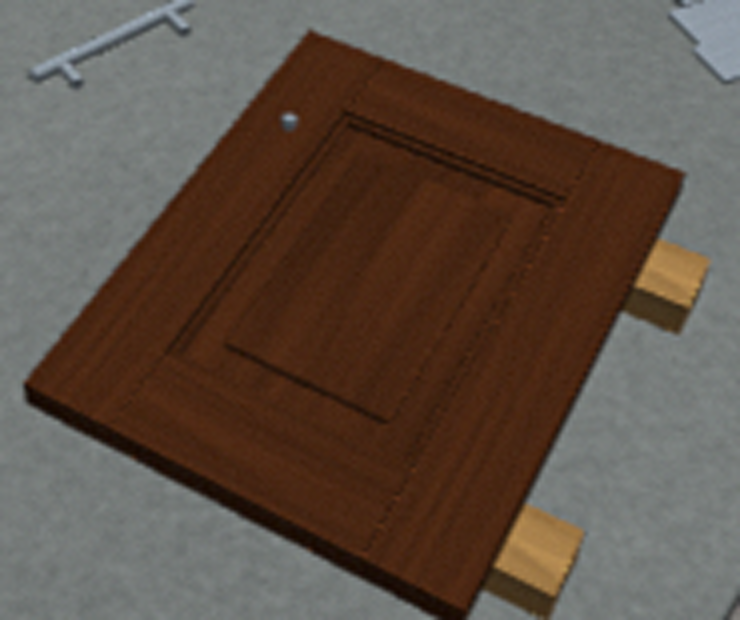

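View pics/d_t.png

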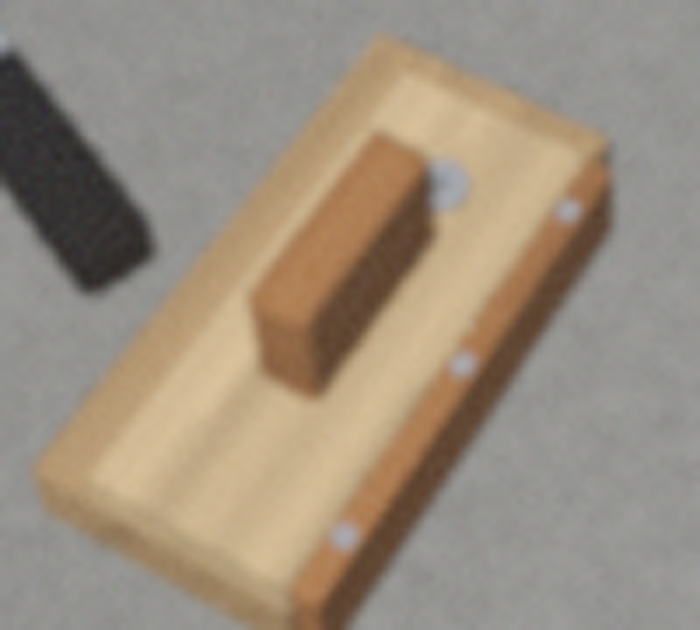

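View pics/d_d.png

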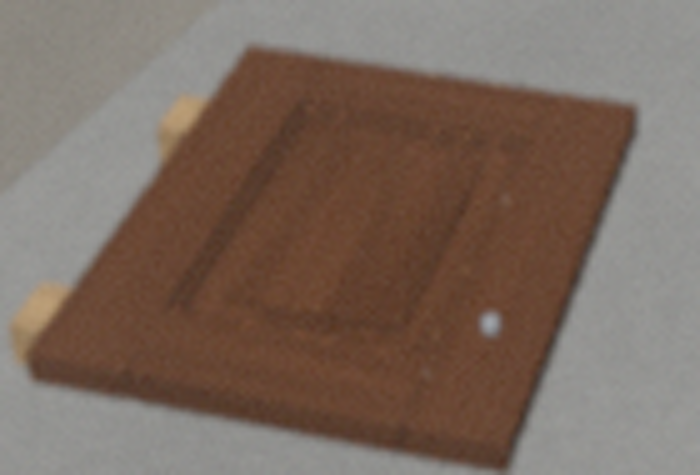

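```bash
cat > h.py <<'E'
import numpy as np, cv2
from scipy.optimize import least_squares
from scipy.spatial.transform import Rotation as R
def proj(p,P):
    E=p["extrinsics"];f=192/np.tan(np.radians(p["fovy"])/2)
    c=(np.atleast_2d(P)@E[:3,:3].T)+E[:3,3]
    return np.c_[c[:,0]/c[:,2]*f+p["cx"],c[:,1]/c[:,2]*f+p["cy"]]
def fit(obs,x0):  # obs: list of (cam, local Nx3, px Nx2); pose x,y,yaw
    def r(v):
        Rz=R.from_euler('z',v[2]).as_matrix()
        return np.concatenate([(proj(p,L@Rz.T+[v[0],v[1],0])-X).ravel() for p,L,X in obs])
    s=least_squares(r,x0,loss='soft_l1'); return s.x,[np.round((proj(p,L@R.from_euler('z',s.x[2]).as_matrix().T+[s.x[0],s.x[1],0])-X),1) for p,L,X in obs]
def q2R(q): return R.from_quat(np.r_[q[1:],q[0]])
E
cat > m.py <<'E'
from bench import *
from h import *
S=camera_params("scene");D=camera_params("side")
u=lambda a,s,ox,oy:(np.array(a,float)+.5)/s-.5+[ox,oy]
z=.052
so=u([(310,31),(27,388),(684,175),(466,603)],4,200,175)
sl=np.array([(0,.175,z),(0,-.175,z),(.28,.175,z),(.28,-.175,z)])
do=u([(509,440),(636,107),(33,362),(250,48)],5,160,130)
for o in ([(S,sl,so),(D,sl,do)],[(S,sl,so)],[(D,sl,do)]):
    v,e=fit(o,[.45,0,.0]);print(v,[x.tolist() for x in e])
    if len(o)==2: dv=v
pin=[(S,u([(288,118)],4,200,175)),(D,u([(490,317)],5,160,130))]
for o in (pin,pin[:1],pin[1:]):
    s=least_squares(lambda w:np.concatenate([(proj(p,[w[0],w[1],.061])-X).ravel() for p,X in o]),[.45,.1]);
    d=R.from_euler('z',-dv[2]).apply([s.x[0]-dv[0],s.x[1]-dv[1],0]);print("pin",s.x,s.fun,"door frame",d)
t=.039;r=.083;b=.048
sl=np.array([(.034,-.08,t),(.034,.08,t),(-.034,-.08,t),(-.011,-.033,r),(.011,-.033,r),(.011,.033,r),(-.011,.033,r),(0,-b,t)])
so=u([(303,373),(578,162),(132,285),(300,150),(352,163),(455,90),(408,62),(273,280)],10,295,115)
dl=np.array([(.011,-.033,r),(-.011,-.033,r),(-.011,.033,r),(.011,.033,r),(.034,-.08,t),(-.034,-.08,t),(.034,.08,t),(0,-b,t)])
do=u([(378,133),(432,168),(310,325),(255,297),(408,72),(590,160),(95,480),(446,185)],7,155,270)
for o in ([(S,sl,so),(D,dl,do)],[(S,sl,so)],[(D,dl,do)]):
    v,e=fit(o,[.4,.3,.0]);print("T",v,[x.tolist() for x in e])
E
python3 m.py
```

```text
[ 0.5442249  -0.14723119  0.15956555] [[[-0.6, -0.4], [-0.7, -0.8], [0.3, -1.0], [0.5, 1.9]], [[0.5, 1.6], [0.7, -0.5], [-1.6, -1.2], [-0.6, -0.6]]]
[ 0.54456854 -0.14701012  0.15748171] [[[-0.3, -0.3], [-0.7, -0.9], [0.5, -0.8], [0.4, 2.1]]]
[ 0.54362772 -0.14793992  0.16418357] [[[1.1, 1.6], [0.7, -0.6], [-1.2, -1.0], [-0.7, -0.5]]]
pin [ 0.56604956 -0.06055951] [0.30963475 0.136574   0.34351965 0.0346243 ] door frame [0.03531861 0.08210294 0.        ]
pin [ 0.56508482 -0.06067265] [2.84217094e-13 6.50857146e-12] door frame [0.03434815 0.08214452 0.        ]
pin [ 0.56699842 -0.06029243] [4.26325641e-12 8.78230821e-12] door frame [0.03629786 0.08221586 0.        ]
T [ 0.5142876   0.32669274 -0.07027046] [[[-0.4, 0.3], [0.0, -0.1], [-0.2, 0.5], [-1.3, -0.6], [-1.0, 0.8], [0.5, -0.6], [-0.3, -0.3], [-0.0, 0.8]], [[-0.2, -1.1], [1.0, -1.9], [-0.1, 0.8], [-1.5, 0.0], [-0.0, 0.4], [-0.0, -0.2], [-0.2, 0.4], [-0.4, 0.9]]]
T [ 0.51468771  0.32791863 -0.06922424] [[[-0.1, 0.2], [0.3, -0.2], [0.2, 0.3], [-1.0, -0.7], [-0.6, 0.6], [0.8, -0.7], [-0.0, -0.4], [0.3, 0.7]]]
T [ 0.51403348  0.32639585 -0.07043361] [[[-0.0, -1.2], [1.2, -2.0], [0.1, 0.7], [-1.4, -0.1], [0.2, 0.4], [0.1, -0.2], [-0.0, 0.3], [-0.2, 0.8]]]
```

```bash
cat >> h.py <<'E'
def tool_R(yaw):  # tool y down, tool z along direction yaw
    zz=np.array([np.cos(yaw),np.sin(yaw),0]);yy=np.array([0,0,-1.]);return R.from_matrix(np.c_[np.cross(yy,zz),yy,zz])
def plan(o,pos,yaw,Rt=None):
    Rc=q2R(o["orientation"]);Rt=Rt or tool_R(yaw)
    d=Rc.inv().apply(np.array(pos)-o["tool_pos"])*100;w=(Rc.inv()*Rt).as_rotvec()
    print("cm",d.round(2),"rv",w.round(3),"rows by dist %.1f by turn %.1f"%(np.linalg.norm(d)/5,np.linalg.norm(w)/.1499))
E
python3 - <<'E'
import bench; print([n for n in dir(bench) if n[0]!='_'])
from bench import *
from h import *
o=observe();Rc=q2R(o["orientation"]).as_matrix();print(Rc.round(3))
try: print("pinch",pinch_z)
except Exception as e: print(e)
p=camera_params("wrist");E=p["extrinsics"];c=-E[:3,:3].T@E[:3,3];print("cam",c,"in tool",Rc.T@(c-o["tool_pos"]), "R",(E[:3,:3]@Rc).round(3))
S=camera_params("scene");f=192/np.tan(np.radians(S["fovy"])/2)
def back(px,z,p=S):
    E=p["extrinsics"];d=E[:3,:3].T@np.array([(px[0]-p["cx"])/f,(px[1]-p["cy"])/f,1]);c=-E[:3,:3].T@E[:3,3];return c+d*(z-c[2])/d[2]
for px in [(209,192),(248,177),(218,194),(246,181)]:
    w=back(px,.015);print("pull",w,R.from_euler('z',-.16).apply(w-[.544,-.147,0]))
# candidate poses
plan(o,[.5,-.1,.26],np.pi-.0)
plan(o,[.5,-.1,.26],0)
E
```

```text
['IKError', 'camera_params', 'close_job', 'observe', 'pinch_z', 'read_camera']
[[-0.925 -0.     0.38 ]
 [-0.38   0.001 -0.925]
 [-0.    -1.    -0.001]]
pinch 0.0187
cam [ 0.2512898  -0.43685261  0.37270037] in tool [-0.06644921 -0.14174934 -0.00029244] R [[-0.    -0.     1.   ]
 [ 0.965 -0.261  0.   ]
 [ 0.261  0.965  0.   ]]
pull [ 0.36261531 -0.10066779  0.015     ] [-0.17168635  0.0746383   0.015     ]
pull [0.41004464 0.02183302 0.015     ] [-0.10534622  0.18801809  0.015     ]
pull [ 0.38935391 -0.09024749  0.015     ] [-0.14362913  0.08066556  0.015     ]
pull [0.41708102 0.00411021 0.015     ] [-0.10122327  0.16940062  0.015     ]
cm [-42.45  -2.89 -21.73] rv [1.000e-03 1.961e+00 1.000e-03] rows by dist 9.6 by turn 13.1
cm [-42.45  -2.89 -21.73] rv [ 1.000e-03 -1.181e+00 -1.000e-03] rows by dist 9.6 by turn 7.9
```

Run:
```python
from bench import *
from h import *
plan(observe(),[.55,-.06,.26],.16)
```

```text
cm [-48.59  -2.88 -23.53] rv [ 1.000e-03 -1.341e+00 -1.000e-03] rows by dist 10.8 by turn 8.9
```

>>> step_arm(increments=[-4,-0.3,-2,0,-0.12,0,-8,-0.6,-4,0,-0.24,0,-12,-0.9,-6,0,-0.36,0,-16,-1.2,-8,0,-0.48,0,-20,-1.4,-10,0,-0.6,0])

```text
t: 0.65
tool_pos: [0.3377, -0.2923, 0.2452]
orientation: [0.337, -0.337, 0.622, -0.621]
contact_force: [1.3, -0.7, -0.9]
gripper_width: 0.0857
```

Run:
```python
from bench import *
from h import *
o=observe();print(o["t"],o["tool_pos"]);plan(o,[.55,-.06,.26],.16)
```

```text
0.65 [ 0.33770973 -0.29226522  0.24518652]
cm [-31.04  -1.47   5.14] rv [ 0.    -0.736 -0.001] rows by dist 6.3 by turn 4.9
```

>>> step_arm(increments=[-4.5,-0.3,0.8,0,-0.13,0,-9,-0.6,1.6,0,-0.26,0,-13.5,-0.8,2.4,0,-0.39,0,-18,-1,3.2,0,-0.52,0,-22.5,-1.2,4,0,-0.62,0])

```text
t: 1.15
tool_pos: [0.4948, -0.1237, 0.2573]
orientation: [0.512, -0.512, 0.488, -0.487]
contact_force: [1.0, -0.7, -0.1]
gripper_width: 0.0853
```

Run:
```python
from bench import *
from h import *
o=observe();print(o["t"],o["tool_pos"]);plan(o,[.55,-.06,.26],.16)
```

```text
1.15 [ 0.49480263 -0.12367843  0.25725748]
cm [-6.09 -0.27  5.83] rv [ 0.    -0.111 -0.001] rows by dist 1.7 by turn 0.7
```

>>> step_arm(increments=[-3,-0.1,3,0,-0.06,0,-6.1,-0.3,5.8,0,-0.11,0,-6.1,-0.3,5.8,0,-0.11,0])

```text
t: 1.45
tool_pos: [0.5518, -0.0563, 0.2594]
orientation: [0.54, -0.539, 0.458, -0.457]
contact_force: [-0.4, -0.5, -0.4]
gripper_width: 0.0853
```

Run:
```python
from bench import *
from h import *
o=observe();print(o["t"],o["tool_pos"],o["dq"].round(3));np.save("w1.npy",camera_params("wrist"),allow_pickle=True)
cv2.imwrite("pics/w1.png",read_camera("wrist"))
```

```text
1.45 [ 0.5517997  -0.05628861  0.25938336] [-0.069 -0.044 -0.058 -0.005 -0.021 -0.016]
```

View pics/w1.png

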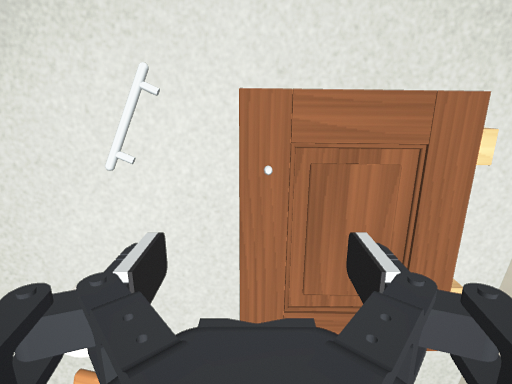

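The wrist view shows the door's near edge at column ~240, its +y near corner at (239,88), and the pin top at (268,170). I'll take a zoomed frame now that the arm has settled.

Run:
```python
from bench import *
from h import *
o=observe();print(o["t"],o["tool_pos"],o["dq"].round(3));np.save("w2.npy",camera_params("wrist"),allow_pickle=True)
im=read_camera("wrist");cv2.imwrite("pics/w2.png",im)
cv2.imwrite("pics/w2z.png",cv2.resize(im[75:275,225:300],None,fx=3,fy=3,interpolation=cv2.INTER_CUBIC))
g=cv2.cvtColor(im,cv2.COLOR_BGR2GRAY).astype(float)
# near edge: max gradient per row
for r in range(100,320,20):
    d=g[r-2:r+3,225:260].mean(0);gr=np.abs(np.diff(d));k=gr.argmax();print(r,225+(gr*(np.arange(len(gr))+.5))[max(k-2,0):k+3].sum()/gr[max(k-2,0):k+3].sum())
for c in range(250,480,40):
    d=g[75:110,c-2:c+3].mean(1);gr=np.abs(np.diff(d));k=gr.argmax();print("col",c,75+(gr*(np.arange(len(gr))+.5))[max(k-2,0):k+3].sum()/gr[max(k-2,0):k+3].sum())
hsv=cv2.cvtColor(im,cv2.COLOR_BGR2HSV);m=(hsv[155:185,255:283,1]<90);ys,xs=np.nonzero(m);print("pin",xs.mean()+255,ys.mean()+155,m.sum())
```

```text
1.5 [ 0.55057097 -0.05808391  0.25949812] [-0.053 -0.032 -0.038 -0.    -0.008 -0.005]
100 239.45
120 239.8570300157978
140 239.7987987987988
160 239.78633720930233
180 240.20604395604397
200 240.25808538163002
220 240.64400921658986
240 240.55022156573116
260 240.6062416998672
280 240.68412698412698
300 240.58748114630467
col 250 86.12926136363636
col 290 86.36088379705402
col 330 86.95723684210526
col 370 87.14984709480123
col 410 87.7002820874471
col 450 87.8727422003284
pin 269.1830985915493 168.3661971830986 71
```

View pics/w2z.png

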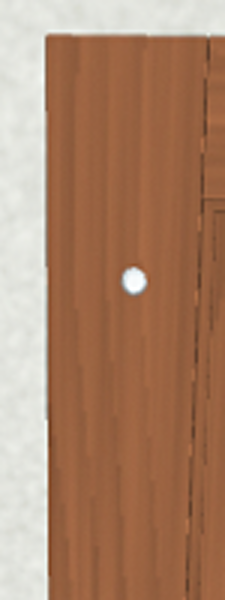

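```bash
cat >> h.py <<'E'
def back(p,px,z):
    f=192/np.tan(np.radians(p["fovy"])/2);E=p["extrinsics"];d=E[:3,:3].T@np.array([(px[0]-p["cx"])/f,(px[1]-p["cy"])/f,1]);c=-E[:3,:3].T@E[:3,3];return c+d*(z-c[2])/d[2]
E
python3 - <<'E'
from bench import *
from h import *
p=np.load("w2.npy",allow_pickle=True).item()
rows=[(100,239.45),(120,239.86),(140,239.8),(160,239.79),(180,240.2),(200,240.26),(220,240.64),(240,240.55),(260,240.6),(280,240.68),(300,240.59)]
P=np.array([back(p,(c,r),.052) for r,c in rows])
k=np.polyfit(P[:,1],P[:,0],1);print("edge x=%.4f*y+%.4f yaw %.4f"%(k[0],k[1],-np.arctan(k[0])), (P[:,0]-np.polyval(k,P[:,1])).round(4))
Q=np.array([back(p,(c,r),.052) for c,r in [(250,86.13),(290,86.36),(330,86.96),(370,87.15),(410,87.7),(450,87.87)]])
k2=np.polyfit(Q[:,0],Q[:,1],1);print("yaw from end",np.arctan(k2[0]))
pin=back(p,(269.0,168.4),.061);yaw=-np.arctan(k[0]);print("pin",pin)
ex=np.array([np.cos(yaw),np.sin(yaw)]);ey=np.array([-ex[1],ex[0]])
print("pin in from edge",(pin[:2]-[k[1],0])@ex)
y=(k2[0]*k[1]+k2[1])/(1-k2[0]*k[0]);c=np.array([np.polyval(k,y),y]);print("corner",c,"pin along from corner",(c-pin[:2])@ey,"edge mid",c-.175*ey)
plan(observe(),[.515,.16,.26],-.07)
E
```

```text
edge x=-0.1554*y+0.5221 yaw 0.1541 [-0.0002  0.0001 -0.0001 -0.0002  0.0001  0.      0.0004  0.0001  0.
 -0.     -0.0003]
yaw from end 0.15356944513145213
pin [ 0.5655808  -0.05936331  0.061     ]
pin in from edge 0.033817540708950725
corner [0.51830054 0.02468565] pin along from corner 0.09031071875237344 edge mid [ 0.54516471 -0.1482401 ]
cm [-2.22e+01 -2.00e-02  7.00e-02] rv [ 0.001  0.23  -0.001] rows by dist 4.4 by turn 1.5
```

Run:
```python
from bench import *
from h import *
plan(observe(),[.515,.29,.24],-.07)
```

```text
cm [-35.04   1.99   2.15] rv [ 0.001  0.23  -0.001] rows by dist 7.0 by turn 1.5
```

>>> step_arm(increments=[-4.5,0.2,0.3,0,0.04,0,-9,0.5,0.6,0,0.08,0,-13.5,0.8,0.9,0,0.12,0,-18,1,1.2,0,0.15,0,-22.5,1.3,1.5,0,0.18,0])

```text
t: 2.05
tool_pos: [0.528, 0.1655, 0.2471]
orientation: [0.494, -0.494, 0.506, -0.505]
contact_force: [0.7, 0.0, 0.2]
gripper_width: 0.0854
```

Run:
```python
from bench import *
from h import *
plan(observe(),[.515,.29,.24],-.07)
```

```text
cm [-12.42   0.72  -1.59] rv [ 0.001  0.047 -0.   ] rows by dist 2.5 by turn 0.3
```

>>> step_arm(increments=[-4.5,0.3,-0.6,0,0.02,0,-9,0.5,-1.2,0,0.04,0,-12.4,0.7,-1.6,0,0.047,0,-12.4,0.7,-1.6,0,0.047,0,-12.4,0.7,-1.6,0,0.047,0])

```text
t: 2.55
tool_pos: [0.5147, 0.2891, 0.2401]
orientation: [0.482, -0.482, 0.518, -0.517]
contact_force: [0.1, 0.7, 0.4]
gripper_width: 0.0854
```

Run:
```python
from bench import *
from h import *
o=observe();print(o["t"],o["tool_pos"],o["dq"].round(3));np.save("w3.npy",camera_params("wrist"),allow_pickle=True)
im=read_camera("wrist");cv2.imwrite("pics/w3.png",im)
p=np.load("w3.npy",allow_pickle=True).item()
Rz=R.from_euler('z',-.0703).as_matrix()
L=np.array([(-.011,-.033,.083),(.011,-.033,.083),(.011,.033,.083),(-.011,.033,.083),(-.034,-.08,.039),(.034,-.08,.039),(.034,.08,.039),(-.034,.08,.039),(0,-.048,.039)])
q=proj(p,L@Rz.T+[.5143,.3267,0]);print(q.round(1).tolist())
b=im.copy()
for x,y in q: cv2.circle(b,(int(round(x)),int(round(y))),2,(255,0,0),-1)
cv2.imwrite("pics/w3o.png",cv2.resize(b[60:260,150:350],None,fx=3,fy=3,interpolation=cv2.INTER_CUBIC))
```

```text
2.55 [0.51474848 0.28910526 0.2400976 ] [-0.026 -0.012 -0.005 -0.001 -0.001 -0.006]
[[242.4, 168.6], [264.1, 168.6], [264.6, 100.7], [241.5, 100.7], [225.3, 199.7], [282.3, 199.8], [285.7, 54.9], [221.2, 54.9], [253.7, 173.5]]
```

View pics/w3.png

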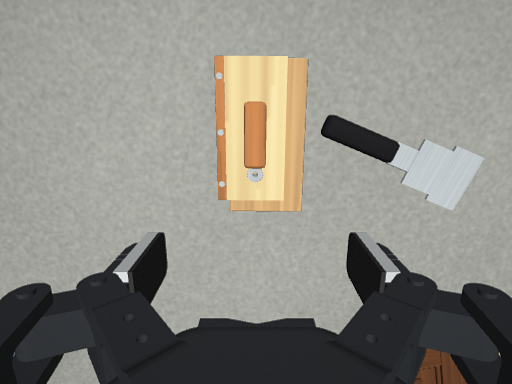

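View pics/w3o.png

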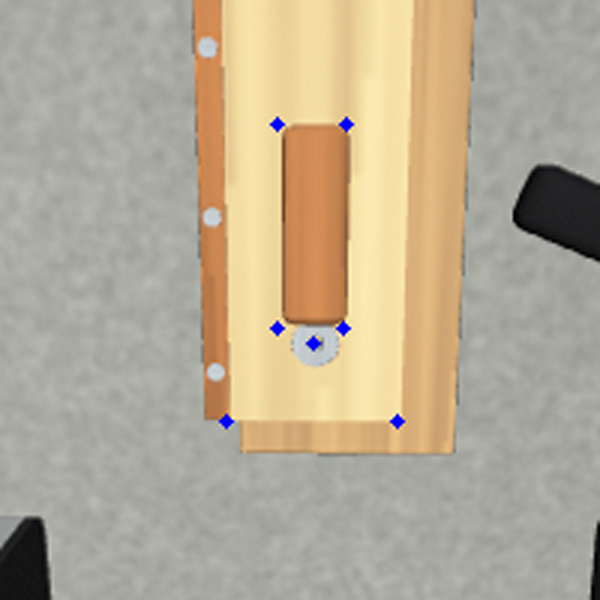

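Run:
```python
from bench import *
from h import *
plan(observe(),[.5155,.327,.047],-.07)
```

```text
cm [-3.84 19.33 -0.2 ] rv [ 0.001 -0.001  0.   ] rows by dist 3.9 by turn 0.0
```

>>> step_arm(increments=[-2.5,3.5,-0.1,0,0,0,-3.8,7.5,-0.2,0,0,0,-3.8,11,-0.2,0,0,0,-3.8,13,-0.2,0,0,0,-3.8,13,-0.2,0,0,0], newtons=60)

```text
t: 3.1
tool_pos: [0.5146, 0.324, 0.1079]
orientation: [0.479, -0.483, 0.518, -0.518]
contact_force: [-0.2, 0.4, -0.2]
gripper_width: 0.0851
```

Run:
```python
from bench import *
from h import *
o=observe();plan(o,[.5155,.327,.047],-.07)
im=read_camera("wrist");cv2.imwrite("pics/w4.png",im)
```

```text
cm [-0.33  6.09  0.1 ] rv [ 0.005 -0.003  0.003] rows by dist 1.2 by turn 0.0
```

View pics/w4.png

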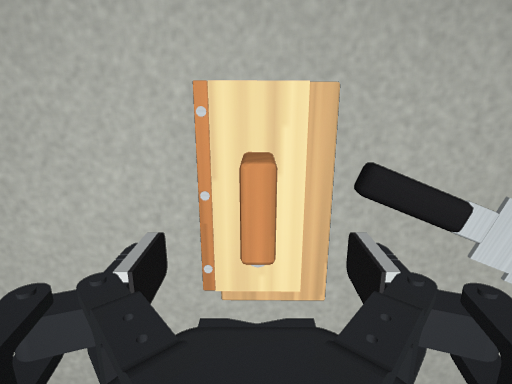

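The rib sits at columns 240–276, centred between the pads at 165 and 348, and the knife handle at (365,185) is clear of the right finger. I can go down.

>>> step_arm(increments=[-0.3,3,0.1,0.003,-0.003,0.002,-0.3,5,0.1,0.005,-0.003,0.003,-0.3,6.1,0.1,0.005,-0.003,0.003,-0.3,6.1,0.1,0.005,-0.003,0.003,-0.3,6.1,0.1,0.005,-0.003,0.003])

```text
t: 3.65
tool_pos: [0.5173, 0.3277, 0.0506]
orientation: [-0.484, 0.48, -0.517, 0.518]
contact_force: [0.6, 0.2, 0.7]
gripper_width: 0.0854
```

>>> step_arm(increments=[0,0,0,0,0,0,0,0,0,0,0,0,0,0,0,0,0,0,0,0,0,0,0,0,0,0,0,0,0,0], claw=0, newtons=60)

```text
t: 4.15
tool_pos: [0.5174, 0.3278, 0.0509]
orientation: [-0.484, 0.48, -0.517, 0.518]
contact_force: [1.2, 0.5, 5.5]
gripper_width: 0.0214
```

Run:
```python
from bench import *
from h import *
o=observe();print(o["t"],o["tool_pos"],o["gripper_width"],o["contact_force"]);plan(o,[.5155,.327,.157],-.07)
im=read_camera("wrist");cv2.imwrite("pics/w5.png",im)
```

```text
4.15 [0.51744922 0.32782912 0.0509375 ] 0.02137181167767608 [1.17869881 0.45087055 5.47636568]
cm [  0.06 -10.61  -0.14] rv [-0.004 -0.001 -0.003] rows by dist 2.1 by turn 0.0
```

View pics/w5.png

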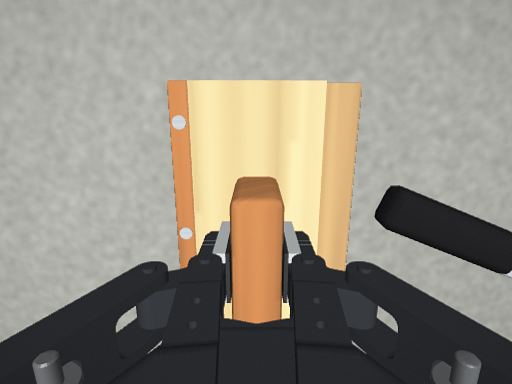

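>>> step_arm(increments=[0,-1.5,0,0,0,0,0,-4,0,0,0,0,0,-7,0,0,0,0,0,-10,0,0,0,0,0,-11.5,0,0,0,0])

```text
t: 4.7
tool_pos: [0.5174, 0.3278, 0.1683]
orientation: [-0.485, 0.479, -0.517, 0.518]
contact_force: [-0.1, 0.8, -3.3]
gripper_width: 0.0214
```

```bash
cat >> h.py <<'E'
YAW=.1540;MID=np.array([.5449,-.148]);EX=np.array([np.cos(YAW),np.sin(YAW)]);EY=np.array([-EX[1],EX[0]])
def w(x,y): return MID+x*EX+y*EY
def st(o,off=(0,0)):
    M=q2R(o["orientation"]).as_matrix();d=o["tool_pos"][:2]-MID
    F=o["contact_force"];print("t",o["t"],"door xy mm",(1e3*d@EX).round(2),(1e3*d@EY).round(2),"z",(1e3*o["tool_pos"][2]).round(2),"F door",(F[:2]@EX).round(1),(F[:2]@EY).round(1),F[2].round(1),"tq",o["torque"].round(2),"yaw-err",round(np.arctan2(M[1,2],M[0,2])-YAW,4),"tilt x,y",M[0,1].round(4),M[1,1].round(4),"gw",round(o["gripper_width"]*1e3,1))
E
python3 - <<'E'
from bench import *
from h import *
o=observe();st(o);plan(o,[*w(.028,.066),.165],YAW)
im=read_camera("side");cv2.imwrite("pics/d5.png",im)
E
```

```text
t 4.7 door xy mm 45.84 474.4 z 168.29 F door 0.0 0.8 -3.3 tq [ 0.   -0.09 -0.01] yaw-err -0.2247 tilt x,y 0.0064 0.0039 gw 21.4
cm [40.21  0.2   7.36] rv [-0.007 -0.225 -0.004] rows by dist 8.2 by turn 1.5
```

View pics/d5.png

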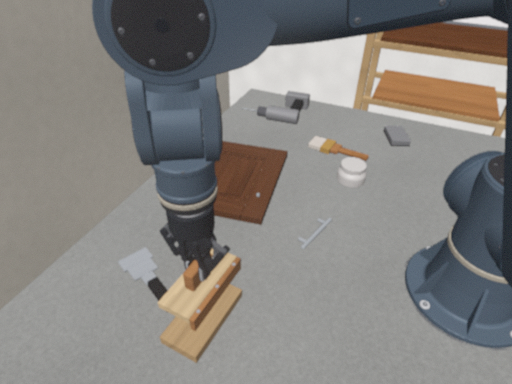

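>>> step_arm(increments=[4.2,0,0.8,0,-0.03,0,8.6,0,1.6,0,-0.06,0,13,0.1,2.4,0,-0.1,0,17.5,0.1,3.2,0,-0.13,0,22,0.1,4,0,-0.16,0])

```text
t: 5.25
tool_pos: [0.5417, 0.1041, 0.1669]
orientation: [0.525, -0.519, 0.476, -0.477]
contact_force: [1.4, -0.0, -3.1]
gripper_width: 0.0212
```

Run:
```python
from bench import *
from h import *
o=observe();st(o);plan(o,[*w(.028,.066),.165],YAW)
```

```text
t 5.25 door xy mm 35.55 249.61 z 166.88 F door 1.4 -0.2 -3.1 tq [-0.01 -0.04  0.01] yaw-err -0.0631 tilt x,y 0.0068 0.0046 gw 21.2
cm [18.37  0.12  0.4 ] rv [-0.007 -0.063 -0.004] rows by dist 3.7 by turn 0.4
```

>>> step_arm(increments=[4.5,0,0.1,0,-0.02,0,9,0,0.2,0,-0.04,0,13.5,0.1,0.3,0,-0.06,0,18.4,0.1,0.4,0,-0.063,0,18.4,0.1,0.4,0,-0.063,0])

```text
t: 5.75
tool_pos: [0.5621, -0.084, 0.1639]
orientation: [0.538, -0.534, 0.461, -0.462]
contact_force: [0.1, 2.4, -3.5]
gripper_width: 0.0214
```

>>> step_arm(increments=[0,0,0,0,0,0])

```text
t: 5.85
tool_pos: [0.5617, -0.0848, 0.163]
orientation: [0.537, -0.533, 0.462, -0.462]
contact_force: [-0.7, 0.3, -3.1]
gripper_width: 0.0213
```

Run:
```python
from bench import *
from h import *
o=observe();st(o);plan(o,[*w(.028,.066),.1],YAW)
np.save("w6.npy",camera_params("wrist"),allow_pickle=True)
for n in("wrist","side","scene"): cv2.imwrite(f"pics/{n}6.png",read_camera(n))
```

```text
t 5.85 door xy mm 26.3 59.91 z 162.99 F door -0.6 0.4 -3.1 tq [ 0.04 -0.05  0.02] yaw-err -0.007 tilt x,y 0.0044 0.0037 gw 21.3
cm [-0.59  6.3   0.14] rv [-0.005 -0.007 -0.003] rows by dist 1.3 by turn 0.1
```

View pics/wrist6.png

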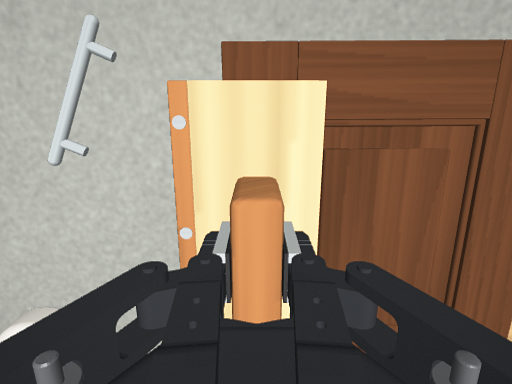

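View pics/side6.png

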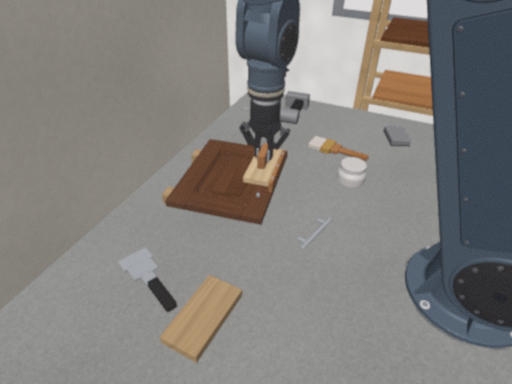

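View pics/scene6.png

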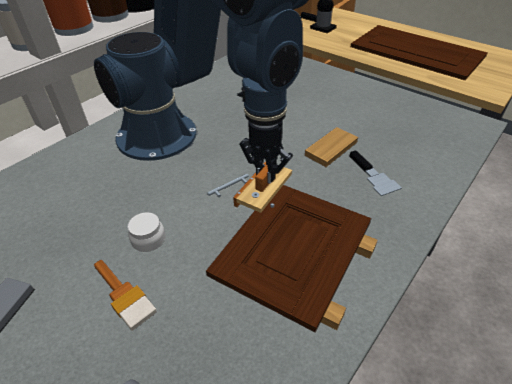

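Run:
```python
from bench import *
from h import *
p=np.load("w6.npy",allow_pickle=True).item()
tcp=np.array([.5617,-.0848]);
for n,px in dict(fo=(168,80.5),fi=(187,80.5),px=(326.8,80.5),fi2=(195,262),px2=(320,240)).items():
    q=back(p,px,.1511)[:2]-tcp;print(n,"x,y mm",(1e3*q@EX).round(1),(1e3*q@EY).round(1))
im=cv2.imread("pics/wrist6.png");cv2.imwrite("pics/w6z.png",cv2.resize(im[65:275,155:345],None,fx=3,fy=2.8,interpolation=cv2.INTER_CUBIC))
```

```text
fo x,y mm -41.7 78.2
fi x,y mm -32.5 78.1
px x,y mm 35.0 77.7
fi2 x,y mm -34.4 -19.0
px2 x,y mm 35.7 -6.1
```

View pics/w6z.png

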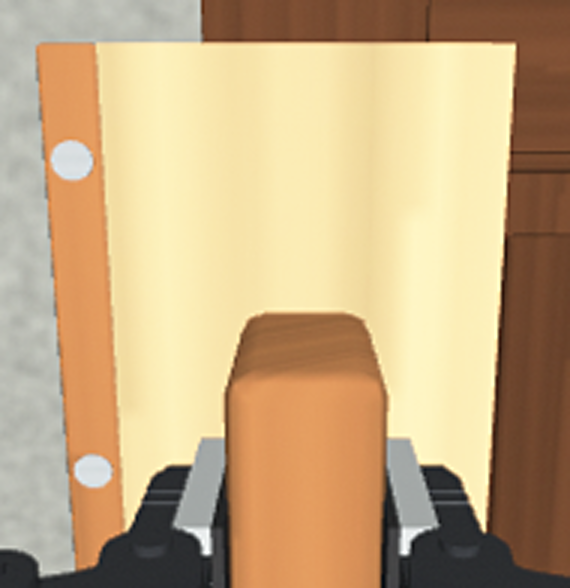

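>>> step_arm(increments=[-0.3,2,0.05,0,-0.004,0,-0.6,4,0.1,0,-0.007,0,-0.6,6,0.1,0,-0.007,0,-0.6,6.3,0.1,0,-0.007,0,-0.6,6.3,0.1,0,-0.007,0])

```text
t: 6.5
tool_pos: [0.5619, -0.0761, 0.1003]
orientation: [0.54, -0.536, 0.459, -0.459]
contact_force: [0.4, -1.0, -2.3]
gripper_width: 0.0212
```

Run:
```python
from bench import *
from h import *
o=observe();st(o);plan(o,[*w(.026,.066),.087],YAW)
for n in("side",): cv2.imwrite(f"pics/{n}7.png",cv2.resize(read_camera(n)[110:230,160:310],None,fx=5,fy=5,interpolation=cv2.INTER_CUBIC))
```

```text
t 6.5 door xy mm 27.8 68.43 z 100.34 F door 0.3 -1.1 -2.3 tq [ 0.01  0.   -0.03] yaw-err 0.0037 tilt x,y 0.0037 0.0037 gw 21.2
cm [ 0.25  1.33 -0.19] rv [-0.004  0.004 -0.003] rows by dist 0.3 by turn 0.0
```

View pics/side7.png

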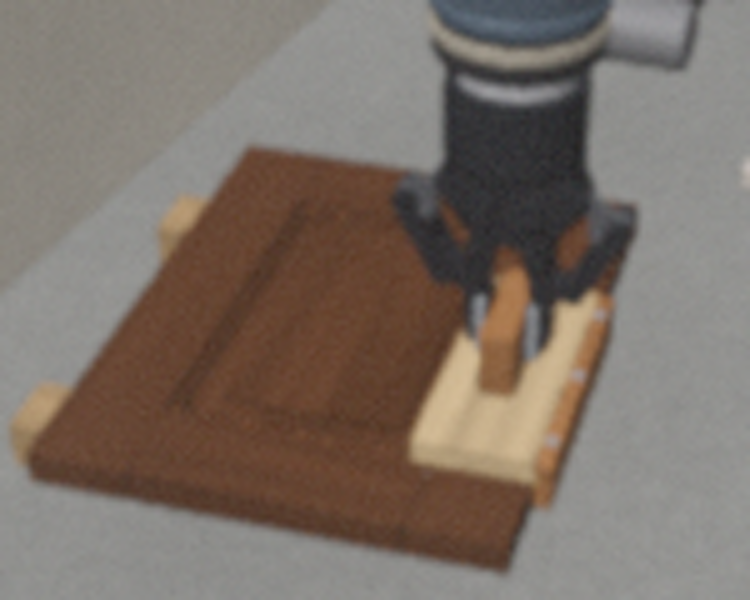

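The side view shows the plate over the door with its fence just outside the near edge. Next I lower it gently onto the pin.

>>> step_arm(increments=[0.2,0.4,-0.2,0,0.004,0,0.2,0.8,-0.2,0,0.004,0,0.2,1.2,-0.2,0,0.004,0,0.2,1.3,-0.2,0,0.004,0])

```text
t: 6.95
tool_pos: [0.5606, -0.0787, 0.0876]
orientation: [0.539, -0.535, 0.46, -0.461]
contact_force: [0.9, -0.2, -2.4]
gripper_width: 0.0216
```

Run:
```python
from bench import *
from h import *
o=observe();st(o);plan(o,[*w(.026,.066),.086],YAW)
```

```text
t 6.95 door xy mm 26.13 66.12 z 87.63 F door 0.9 -0.4 -2.4 tq [-0.02 -0.02  0.02] yaw-err -0.0007 tilt x,y 0.0045 0.0036 gw 21.6
cm [ 0.01  0.16 -0.01] rv [-0.005 -0.001 -0.003] rows by dist 0.0 by turn 0.0
```

Nearly at the pin's height, and still no contact. I go down in small steps.

>>> step_arm(increments=[0,0.1,0,0,0,0,0,0.2,0,0,0,0,0,0.2,0,0,0,0])

```text
t: 7.25
tool_pos: [0.5608, -0.0788, 0.0865]
orientation: [0.539, -0.535, 0.46, -0.461]
contact_force: [-5.0, -0.4, 10.8]
gripper_width: 0.0208
```

Run:
```python
from bench import *
from h import *
o=observe();st(o)
```

```text
t 7.25 door xy mm 26.34 65.96 z 86.5 F door -5.0 0.4 10.8 tq [0.15 1.07 0.09] yaw-err -0.0008 tilt x,y 0.0055 0.0034 gw 20.8
```

>>> step_arm(increments=[0,0,0.15,0,0,0,0,0,0.3,0,0,0,0,0,0.4,0,0,0])

```text
t: 7.55
tool_pos: [0.5647, -0.0783, 0.0867]
orientation: [0.539, -0.535, 0.46, -0.461]
contact_force: [-5.5, -1.5, 5.2]
gripper_width: 0.0217
```

Run:
```python
from bench import *
from h import *
o=observe();st(o)
```

```text
t 7.55 door xy mm 30.26 65.87 z 86.67 F door -5.7 -0.7 5.2 tq [-0.13  1.25  0.05] yaw-err -0.0008 tilt x,y 0.0052 0.0031 gw 21.7
```

>>> step_arm(increments=[0,0.03,0.1,0,0,0,0,0.03,0.2,0,0,0,0,0.03,0.3,0,0,0])

```text
t: 7.85
tool_pos: [0.5674, -0.0779, 0.0866]
orientation: [0.539, -0.535, 0.46, -0.461]
contact_force: [-6.4, -0.9, 8.7]
gripper_width: 0.0211
```

Run:
```python
from bench import *
from h import *
o=observe();st(o)
```

```text
t 7.85 door xy mm 32.94 65.82 z 86.63 F door -6.4 0.1 8.7 tq [-0.06  1.6   0.17] yaw-err -0.0009 tilt x,y 0.0046 0.0029 gw 21.1
```

>>> step_arm(increments=[0,0,0.1,0,0,0,0,0,0.2,0,0,0,0,0,0.2,0,0,0])

```text
t: 8.15
tool_pos: [0.5685, -0.0777, 0.0866]
orientation: [0.538, -0.535, 0.46, -0.46]
contact_force: [-10.2, -2.0, 9.8]
gripper_width: 0.0211
```

Run:
```python
from bench import *
from h import *
o=observe();st(o)
```

```text
t 8.15 door xy mm 34.07 65.83 z 86.64 F door -10.4 -0.4 9.8 tq [-0.16  2.45  0.14] yaw-err -0.0009 tilt x,y 0.0028 0.0026 gw 21.1
```

>>> step_arm(increments=[0,0,0.1,0,0,0,0,0,0.15,0,0,0,0,0,0.15,0,0,0])

```text
t: 8.45
tool_pos: [0.5686, -0.0777, 0.0866]
orientation: [0.537, -0.536, 0.461, -0.46]
contact_force: [-12.5, -2.1, 11.1]
gripper_width: 0.0211
```

Run:
```python
from bench import *
from h import *
o=observe();st(o);np.save("w8.npy",camera_params("wrist"),allow_pickle=True)
im=read_camera("wrist");cv2.imwrite("pics/w8.png",im)
s=read_camera("side");cv2.imwrite("pics/s8.png",cv2.resize(s[110:230,160:310],None,fx=5,fy=5,interpolation=cv2.INTER_CUBIC))
```

```text
t 8.45 door xy mm 34.2 65.82 z 86.57 F door -12.7 -0.1 11.1 tq [-0.31  2.99  0.12] yaw-err -0.0011 tilt x,y 0.0003 0.002 gw 21.1
```

View pics/w8.png

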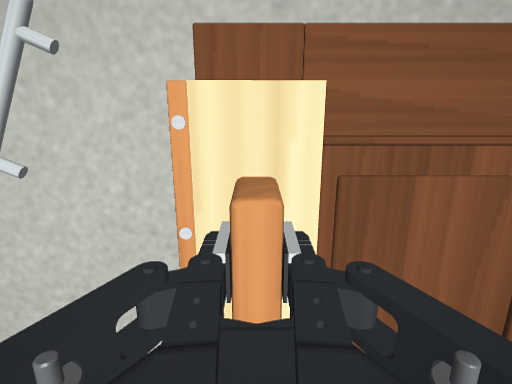

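View pics/s8.png

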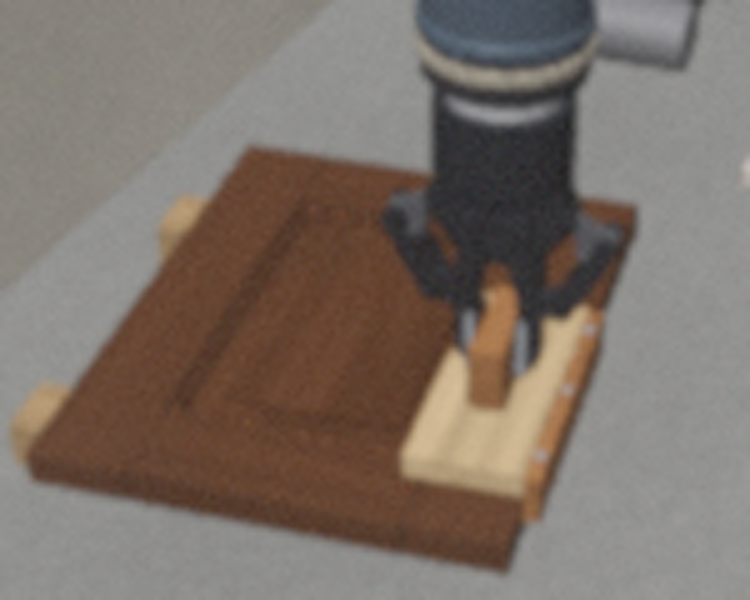

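Run:
```python
from bench import *
from h import *
p=np.load("w8.npy",allow_pickle=True).item()
f=lambda px,z:(lambda d:((1e3*d@EX).round(1),(1e3*d@EY).round(1)))(back(p,px,z)[:2]-MID)
print("door corner",f((193.5,23.5),.052));print("plate end",f((187,80.5),.075),f((326.5,80.5),.075))
```

```text
door corner (np.float64(1.4), np.float64(174.0))
plate end (np.float64(1.2), np.float64(143.7)) (np.float64(68.4), np.float64(143.6))
```

>>> step_arm(increments=[0.3,0.03,0.04,0,0,0,0.6,0.03,0.04,0,0,0,0.9,0.03,0.04,0,0,0,1.2,0.03,0.04,0,0,0,1.5,0.03,0.04,0,0,0])

```text
t: 9.05
tool_pos: [0.5706, -0.0911, 0.0862]
orientation: [0.538, -0.536, 0.462, -0.459]
contact_force: [-6.6, 9.8, 8.3]
gripper_width: 0.0211
```

Run:
```python
from bench import *
from h import *
o=observe();st(o)
```

```text
t 9.05 door xy mm 34.1 52.24 z 86.17 F door -5.0 10.7 8.3 tq [2.49 1.9  0.03] yaw-err -0.0003 tilt x,y -0.001 0.0049 gw 21.1
```

>>> step_arm(increments=[0.2,0.03,0.04,0,0,0,0.4,0.03,0.04,0,0,0,0.6,0.03,0.04,0,0,0,0.8,0.03,0.04,0,0,0])

```text
t: 9.45
tool_pos: [0.5716, -0.0978, 0.0858]
orientation: [0.539, -0.536, 0.462, -0.458]
contact_force: [-7.2, 7.2, 7.3]
gripper_width: 0.0211
```

Run:
```python
from bench import *
from h import *
o=observe();st(o)
```

```text
t 9.45 door xy mm 34.12 45.51 z 85.77 F door -6.0 8.2 7.3 tq [ 2.28  1.71 -0.12] yaw-err 0.0003 tilt x,y -0.0021 0.0075 gw 21.1
```

>>> step_arm(increments=[0.15,0.03,0.03,0,0,0,0.3,0.03,0.03,0,0,0,0.4,0.03,0.03,0,0,0,0.5,0.03,0.03,0,0,0])

```text
t: 9.85
tool_pos: [0.5722, -0.1016, 0.0854]
orientation: [0.539, -0.535, 0.463, -0.457]
contact_force: [-5.7, 8.1, 5.7]
gripper_width: 0.021
```

Run:
```python
from bench import *
from h import *
o=observe();st(o)
```

```text
t 9.85 door xy mm 34.13 41.65 z 85.36 F door -4.3 8.9 5.7 tq [ 2.05  1.38 -0.19] yaw-err 0.0007 tilt x,y -0.003 0.0098 gw 21.0
```

Run:
```python
from bench import *
from h import *
plan(observe(),[*w(.034,.038),.0855],YAW)
```

```text
cm [ 0.36 -0.02 -0.01] rv [ 0.002  0.001 -0.01 ] rows by dist 0.1 by turn 0.1
```

>>> step_arm(increments=[0.1,0.03,0.03,0.005,0,-0.006,0.2,0.03,0.03,0.005,0,-0.006,0.3,0.04,0.03,0.005,0,-0.006])

```text
t: 10.15
tool_pos: [0.5724, -0.1035, 0.0848]
orientation: [0.539, -0.535, 0.461, -0.459]
contact_force: [-6.2, 6.5, 4.9]
gripper_width: 0.0209
```

Run:
```python
from bench import *
from h import *
o=observe();st(o);plan(o,[*w(.034,.038),.0855],YAW)
```

```text
t 10.15 door xy mm 34.0 39.76 z 84.84 F door -5.1 7.4 4.9 tq [ 1.78  1.53 -0.24] yaw-err 0.0012 tilt x,y 0.0017 0.0067 gw 20.9
cm [ 0.18 -0.07 -0.  ] rv [-0.003  0.001 -0.006] rows by dist 0.0 by turn 0.0
```

>>> step_arm(increments=[0.1,0.05,0.03,0,0,-0.003,0.15,0.07,0.03,0,0,-0.003,0.2,0.08,0.03,0,0,-0.003])

```text
t: 10.45
tool_pos: [0.5726, -0.1045, 0.0842]
orientation: [0.539, -0.535, 0.461, -0.459]
contact_force: [-6.9, 7.6, 10.3]
gripper_width: 0.0214
```

Run:
```python
from bench import *
from h import *
o=observe();st(o);plan(o,[*w(.034,.038),.0855],YAW)
```

```text
t 10.45 door xy mm 34.03 38.79 z 84.19 F door -5.6 8.6 10.3 tq [ 2.21  1.88 -0.15] yaw-err 0.0015 tilt x,y 0.0015 0.0057 gw 21.4
cm [ 0.08 -0.13 -0.  ] rv [-0.002  0.002 -0.005] rows by dist 0.0 by turn 0.0
```

>>> step_arm(increments=[0.07,0.05,0.02,0,0,-0.002,0.12,0.05,0.02,0,0,-0.002,0.15,0.05,0.02,0,0,-0.002])

```text
t: 10.75
tool_pos: [0.5727, -0.1048, 0.0839]
orientation: [0.539, -0.536, 0.461, -0.459]
contact_force: [-7.1, 7.8, 9.2]
gripper_width: 0.0214
```

Run:
```python
from bench import *
from h import *
o=observe();st(o)
```

```text
t 10.75 door xy mm 34.07 38.39 z 83.88 F door -5.8 8.8 9.2 tq [ 2.22  1.7  -0.16] yaw-err 0.002 tilt x,y 0.0013 0.0059 gw 21.4
```

>>> step_arm(increments=[0.1,0.05,0.02,0,0,-0.002,0.2,0.05,0.02,0,0,-0.002,0.25,0.05,0.02,0,0,-0.002])

```text
t: 11.05
tool_pos: [0.573, -0.1069, 0.0831]
orientation: [0.539, -0.536, 0.46, -0.459]
contact_force: [-2.5, 0.7, -2.7]
gripper_width: 0.0215
```

Run:
```python
from bench import *
from h import *
o=observe();st(o);np.save("w9.npy",camera_params("wrist"),allow_pickle=True);p=camera_params("wrist")
im=read_camera("wrist");cv2.imwrite("pics/w9.png",im)
s=read_camera("side");cv2.imwrite("pics/s9.png",cv2.resize(s[110:230,160:310],None,fx=5,fy=5,interpolation=cv2.INTER_CUBIC))
```

```text
t 11.05 door xy mm 34.03 36.28 z 83.13 F door -2.4 1.0 -2.7 tq [ 0.24  0.65 -0.02] yaw-err 0.0021 tilt x,y 0.0009 0.0045 gw 21.5
```

View pics/w9.png

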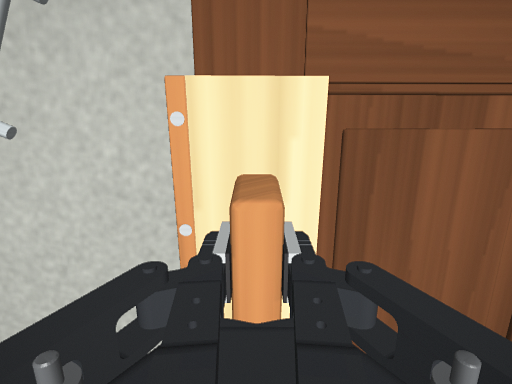

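View pics/s9.png

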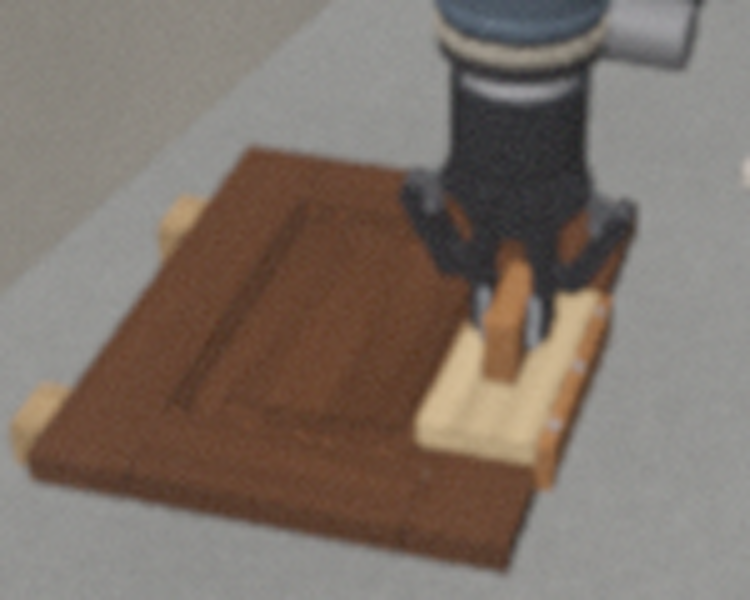

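The upward force vanished (Fz −2.7 N is just the template's weight) at 3.5 mm below riding height, so the bore is over the pin. I lower it now.

>>> step_arm(increments=[0,0.15,0.02,0,0,0,0,0.3,0.02,0,0,0,0,0.4,0.02,0,0,0])

```text
t: 11.45
tool_pos: [0.573, -0.1069, 0.0796]
orientation: [0.539, -0.536, 0.46, -0.459]
contact_force: [-11.0, 7.1, 16.0]
gripper_width: 0.0209
```

Run:
```python
from bench import *
from h import *
o=observe();st(o)
```

```text
t 11.45 door xy mm 34.08 36.31 z 79.59 F door -9.7 8.7 16.0 tq [ 0.64  2.15 -0.15] yaw-err 0.0021 tilt x,y 0.0008 0.0044 gw 20.9
```

>>> step_arm(increments=[-0.04,0.02,-0.03,0,0,0,-0.06,0.05,-0.04,0,0,0,-0.06,0.1,-0.04,0,0,0])

```text
t: 11.75
tool_pos: [0.5729, -0.1066, 0.0791]
orientation: [0.539, -0.536, 0.46, -0.459]
contact_force: [-5.3, 1.5, 9.3]
gripper_width: 0.0215
```

Run:
```python
from bench import *
from h import *
o=observe();st(o)
```

```text
t 11.75 door xy mm 33.99 36.65 z 79.14 F door -5.0 2.3 9.3 tq [-0.3   1.02 -0.13] yaw-err 0.0019 tilt x,y 0.0017 0.0037 gw 21.5
```

>>> step_arm(increments=[-0.03,0.08,-0.03,0,0,0,-0.04,0.15,-0.04,0,0,0,-0.04,0.2,-0.04,0,0,0])

```text
t: 12.05
tool_pos: [0.5727, -0.106, 0.0778]
orientation: [0.539, -0.536, 0.46, -0.459]
contact_force: [-8.0, 6.3, 17.4]
gripper_width: 0.0211
```

Run:
```python
from bench import *
from h import *
o=observe();st(o);p=camera_params("wrist");np.save("w10.npy",p,allow_pickle=True)
im=read_camera("wrist");cv2.imwrite("pics/w10.png",im)
for n in("side","scene"):
  s=read_camera(n);y,x=(110,160) if n=="side" else (140,210)
  cv2.imwrite(f"pics/{n}10.png",cv2.resize(s[y:y+120,x:x+150],None,fx=5,fy=5,interpolation=cv2.INTER_CUBIC))
```

```text
t 12.05 door xy mm 33.91 37.27 z 77.83 F door -6.9 7.5 17.4 tq [ 0.39  1.59 -0.09] yaw-err 0.0021 tilt x,y 0.0027 0.0041 gw 21.1
```

View pics/w10.png

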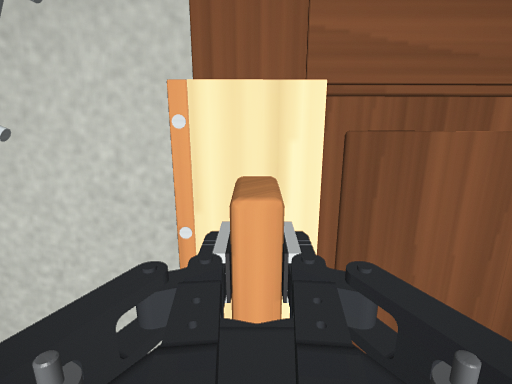

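View pics/side10.png

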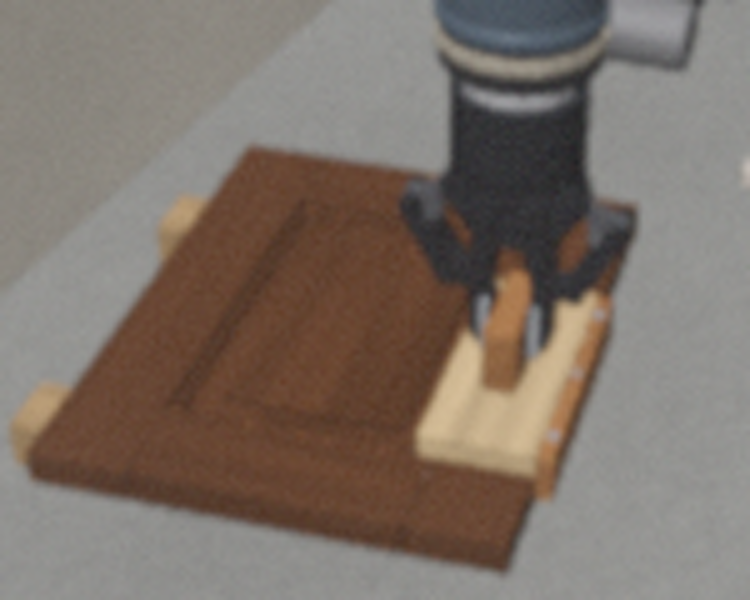

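View pics/scene10.png

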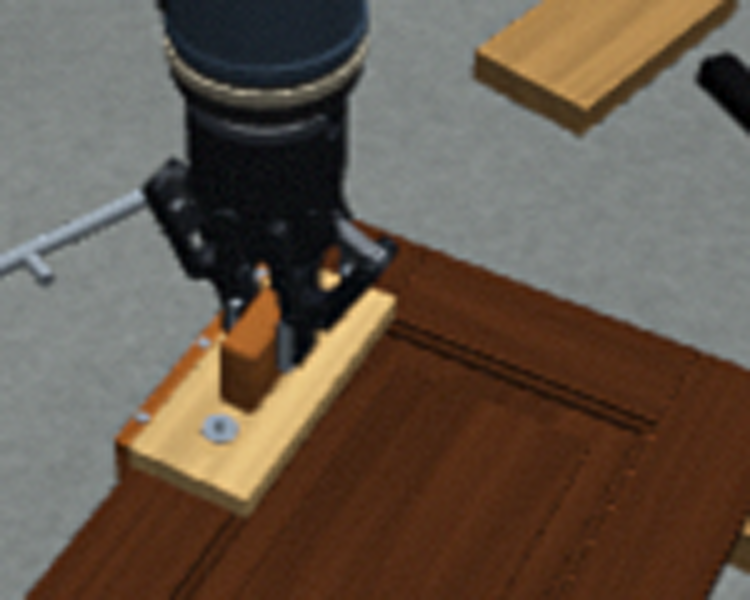

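The wrist view has the plate end back at row 80, square to the tool, and the TCP is at the predicted seated height (77.9 mm). I press harder to confirm.

>>> step_arm(increments=[-0.02,0.1,-0.03,0,0,0,-0.03,0.15,-0.04,0,0,0,-0.03,0.15,-0.04,0,0,0])

```text
t: 12.5
tool_pos: [0.5726, -0.1059, 0.0776]
orientation: [0.539, -0.536, 0.459, -0.46]
contact_force: [-10.0, 2.2, 22.4]
gripper_width: 0.0211
```

Run:
```python
from bench import *
from h import *
o=observe();st(o)
```

```text
t 12.5 door xy mm 33.88 37.39 z 77.61 F door -9.5 3.7 22.4 tq [-0.07  2.12 -0.1 ] yaw-err 0.002 tilt x,y 0.0041 0.0035 gw 21.1
```

>>> step_arm(increments=[-0.02,0.15,-0.05,0,0,0,-0.02,0.2,-0.06,0,0,0,-0.02,0.2,-0.06,0,0,0,-0.02,0.2,-0.06,0,0,0])

```text
t: 12.9
tool_pos: [0.5727, -0.1059, 0.0776]
orientation: [0.54, -0.535, 0.458, -0.461]
contact_force: [-12.6, 2.8, 31.9]
gripper_width: 0.0211
```

Run:
```python
from bench import *
from h import *
o=observe();st(o)
ims={n:read_camera(n) for n in("side","scene")}
# overlay predicted seated pose (bore on pin, flat)
pin=np.array([.5657,-.0600]);c=pin-.048*EY
L=np.array([(x,y,z) for x in(-.034,.034) for y in(-.08,.08) for z in(.052,.066)]+[(0,-.048,.066)])
W=np.c_[c+L[:,:1]*EX+L[:,1:2]*EY,L[:,2]]
for n,(x,y) in dict(side=(220,140),scene=(225,185)).items():
  s=cv2.resize(ims[n][y:y+75,x:x+90],None,fx=8,fy=8,interpolation=cv2.INTER_CUBIC)
  for a in (proj(camera_params(n),W)-[x,y]+.5)*8: cv2.circle(s,tuple(int(v) for v in a),3,(255,0,0),-1)
  cv2.imwrite(f"pics/{n}11.png",s)
```

```text
t 12.9 door xy mm 33.94 37.35 z 77.59 F door -12.0 4.7 31.9 tq [ 0.11  2.91 -0.14] yaw-err 0.0019 tilt x,y 0.0065 0.003 gw 21.1
```

View pics/side11.png

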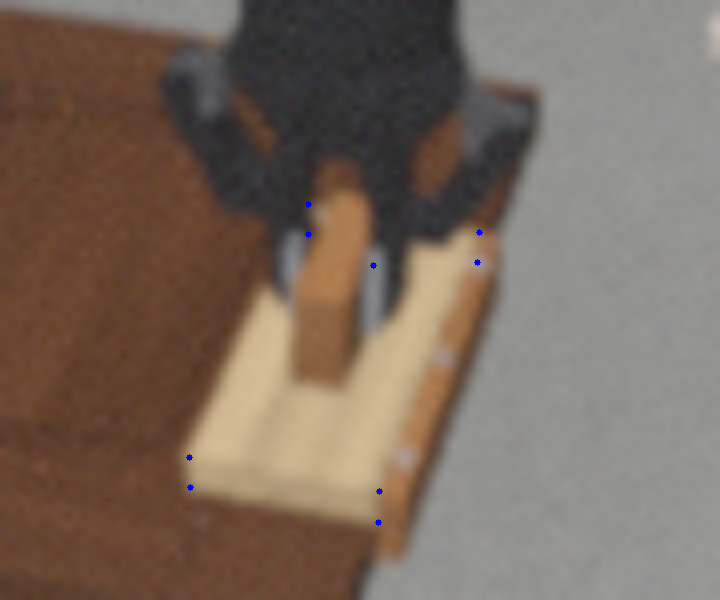

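View pics/scene11.png

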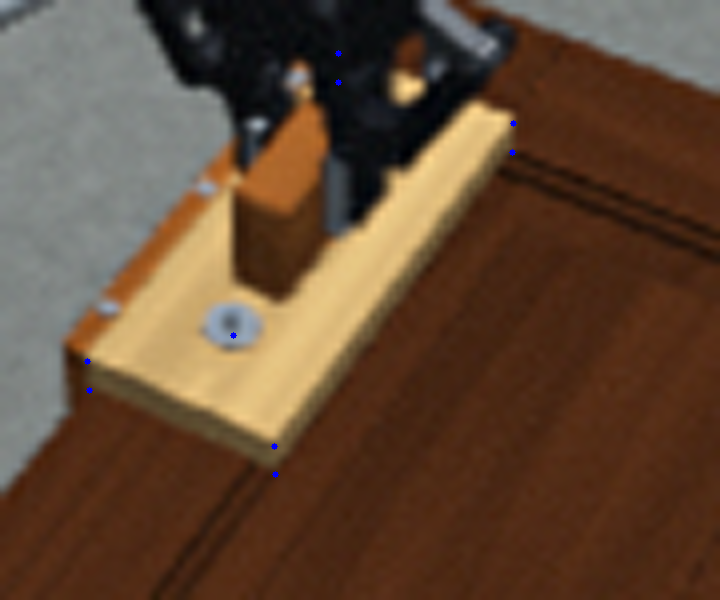

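Run:
```python
from bench import *
from h import *
o=observe();st(o)
for i in range(4): read_camera("wrist")
o=observe();st(o);print(o["dq"].round(4))
```

```text
t 13.0 door xy mm 33.96 37.38 z 77.61 F door -12.2 5.2 31.2 tq [ 0.1   2.93 -0.15] yaw-err 0.002 tilt x,y 0.0065 0.003 gw 21.3
t 13.2 door xy mm 33.96 37.36 z 77.59 F door -11.6 4.8 32.4 tq [ 0.1   2.91 -0.14] yaw-err 0.002 tilt x,y 0.0065 0.003 gw 20.9
[-0.0004  0.0006  0.0004  0.0004  0.0014  0.0006]
```

Run:
```python
from bench import *
print(close_job())
```

```text
the job is handed in; nothing more can be done
None
```

I hooked the template's fence over the door's near edge, slid the template along until its bore dropped over the pin, and handed the job in at 13.2 s, still gripping and pressing.

**What I did**
- I gripped the template by its rib at 60 N and rested the plate on the pin with the bore about 28 mm to its +y side.
- I fed the fence in until the force against it rose to about 12 N with no further movement. Then I slid it about 28 mm toward −y until the upward force vanished.
- I eased it 1 mm back toward +y while lowering it and pressed it down.

**Last checks**
- **Seating:** the tool sits 9.0 mm below its height when riding on the pin, which is exactly the pin's height. A further 10 N of push moved it only 0.02 mm.
- **Press and rest:** the push held steady at about 32 N over the last 0.3 s, with the arm still and the fingers at 21 mm on the rib.
- **Alignment:** the tool is within about 0.002 rad of square to the edge and tilted about 0.007 rad. I did not measure the template's own angles separately.
- **Bystanders:** I checked the bar handle, knife, tub and brush only by eye. The arm came near none of them, and they looked unmoved in the pictures.

**What disagreed**
- The side camera matched the predicted seated pose to within a pixel. The scene camera showed the template about 1 pixel (roughly 3 mm) off. I put that down to calibration and trusted the drop in height.
- About 12 N of sideways force at the fence and 5 N along the edge remain at the end.

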